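# Hold a sword-probe humidity meter through the vent slot of a drying box

## Task

Check the walnuts without opening the drying box: pick up the humidity meter by its grey handle and pass its flat steel blade straight in through the narrow slot in the box door, without forcing it, until the black-slitted sensor end is wholly inside and about two thirds of the blade has gone in. Finish while holding the meter there, still gripped and motionless, carried by the gripper and not leaning hard on the slot, so that the reading can settle. The door stays shut and the bowl, mugs and jar stay where they are.

Things in the scene. Friction and masses are not known exactly. Their poses are not given: they have to be found in the camera images.
- handle (a point): Centre, half-way up, of the meter's grey handle: a block 110 long (x), 40 wide (y), 28 mm thick (z), lying flat on the shelf, display up. x runs along the meter to the blade tip, z out of the display. A black collar, 30 wide and 18 thick, covers x = 53 to 67 mm; from it the steel blade, 20 wide (y) and 6 mm thick (z), on the handle's centre line, runs to x = 217 mm.
- probe_tip (a point): Tip of the meter's blade, on its centre line, 217 mm ahead of the handle's centre; axes as the handle's. The blade is 150 mm long; its nose is rounded to 10 mm radius in plan and 3 mm thick over the last 4 mm. The sensor, marked by black slits, is the last 45 mm.
- slot (a point): Centre of the steel-rimmed slot, on the door's outer face, 205 mm above the shelf, in the top rail. x points level into the box (the way the blade goes), y along the slot, z up. Slot 22 wide (y), 8 mm high (z), 2 mm more than the blade each way, through the 18 mm door, outer edges bevelled 4 mm at 45 degrees. Free space behind the door: 174 mm. A knob juts 29 mm from the door at y = 111, z = -95 mm.
- drying_box: Wooden drying box, fixed to the shelf: 200 mm deep with its door (x), 270 mm wide (y), 260 mm high. Origin: centre of its underside. The door's outer face is the plane x = -100 mm, looking to its -x; it has a glass pane below and the slot in its top rail.
- door (a joint): Hinge of the box's swing door, on its -y edge, in rad: 0 shut (as it is at the start), growing as it swings outwards. It has only a little friction; pushing inwards keeps it shut.
- bowl: Red terracotta bowl, 140 mm across, 62 mm high, loose bystander. Origin: centre of its underside.
- mug_a: Stoneware mug, 82 mm across, 92 mm high, handle towards its +y, loose bystander. Origin: centre of its underside.
- mug_b: Second stoneware mug, the same as the first, loose bystander. Origin: centre of its underside.
- jar: Turquoise ceramic jar with a twist-off lid, 92 mm across, 112 mm high, loose bystander. Origin: centre of its underside.
- meter: Loose hand-held humidity meter: grey handle and flat steel blade (sword probe). About 0.19 kg; centre of mass about 27 mm ahead of the handle's centre. Origin at the centre of the handle's underside, 14 mm below the handle's centre; axes as the handle's.

How it is judged:
By the outcome, as a careful person would: the job done as asked, in the order asked, and still so for the second after the job is handed in, while the arm keeps its last pose, push and grip.
It also fails if it takes over 42 s, if anything falls off the work surface, if the arm or the gripper's body presses on something with over 40 N, if the wrist force passes 120 N, or if a joint passes its speed limit or range.

## Robot

A 6-joint arm with a two-finger parallel gripper is mounted at the origin on the work surface. World frame = base frame: x ahead of the robot, y to its left, z up, the work surface at z = 0. Lengths are in m, angles in degrees, forces in N, time in s.
With the tool pointing down it reaches from about 0.25 to 0.725 m from the base axis. Payload 4 kg.
Tool frame: the origin (TCP) lies at the very end of the fingers, on their centre line; the grasp point (between the pads) lies grip_depth behind it (grip_depth is the distance from the TCP to the grasp point, in m); z points along the fingers, y is the direction in which the jaws open and shut (so a half turn about z gives the same grasp; the last joint's range is limited). The gripper opens to 85 mm and grips with 20 to 120 N. Pads are 22 mm wide; open, the fingers measure 114 mm over their backs; the gripper's body (76 mm by 85 mm) begins 54 mm behind the grasp point. The pads swing forward as they close: fully open they stand 13 mm farther back than shut.
Start: joints at [-71.792, 13.785, 0.286, 76.501, 0, 90], TCP at [0.156, -0.475, 0.231] pointing down, gripper open.
Joint ranges: [-155.79, 155.79], [-60.16, 107.12], [-62.33, 73.08], [-114, 123.19], [-81.49, 82.49], [-180, 180]. Speed limits (degrees/s): [159.86, 159.86, 180, 180, 180, 180].

## Interface

Orientations are given as a 3x3 rotation matrix whose columns are the frame's x, y, z axes.
In Python, from bench import * gives the robot as it stands. The module is installed in compiled form; this text tells all that it offers.
- The arm moves only by the tool drive_tool, never from a script. Its argument "steps" is a list of rows, each an object with "gripper": the finger opening in m, from 0 to 0.0854; "dp": the shift along the tool's x, y, z in m, a list of three; "twist": the turn about the tool's z in degrees. A call has 1 to 5 rows; each row is the pose to reach, as a shift and turn from the pose commanded when the call began, along the tool's axes at that moment; what a row does not reach only later rows make up. A row lasts 1/12 s, in which the tool goes at most 41.7 mm and 7.16 degrees, less where a joint would pass 70% of its speed; a pose out of reach is approached as far as the arm can. A call with a gripper value outside its range is refused whole. The fingers move at their own pace and stop on an object; "force" is the grip in N (left out, the last holds). Time passes only in rows, so rows that repeat a pose let the fingers close. It gives the time, the measured TCP pose, the force and the opening at its end, in the units of the state.
- observe(): the state, without advancing time (a new reading comes with each control period).
- read_camera(name): name is "scene" or "top" or "wrist"; returns the picture (420x560x3 uint8, red, green, blue); there is no depth.
- camera_model(name): a dict with "vfov" (degrees; the focal length in pixels is half the picture's height over the tangent of half this angle, whatever the lens; pixels are square), "cx", "cy" (the principal point, pixels), "D" ([k1, k2, p1, p2, k3] as OpenCV has them; the pictures are not rectified), "rvec" (rotation vector, rad) and "tvec" (3), from world to camera coordinates, as OpenCV has them; the wrist camera has in their place "tool_from_camera" (4x4, takes a point from camera to tool coordinates, whose origin is the TCP and whose axes are the flange's). Camera axes: x right, y down, z forward; pixel columns grow to the right and rows downward; lengths in m; the calibration is good to about 2 mm. A picture is of the moment at which its call begins: read the wrist's pose just before it. camera_model takes no time and is no camera call.
- finish_job(): hands the job in, once; it reports no verdict.
The state is a dict: "t": time; "joint_positions": joint angles; "qvel": joint speeds; "tau": joint torques, N m; "ee_pos": TCP position; "ee_rot": TCP orientation; "force": force on the tool from outside, world axes, zero at the start; "wrist_torque": the same for the moment, N m; "opening": finger opening in m.
Only numpy, scipy, OpenCV 4.12 (cv2) and the standard library are available. Lean on these libraries where they do the work, as an engineer would, in place of code of your own. Each camera call takes 0.05 s, during which the arm holds its last target. There are 200 camera calls.

## Working session

There is one attempt and no reset: what is moved stays moved. The work goes in short steps, Python scripts to look and compute and a tool call to move; the robot and the scene stay as the last step left them, time stands still between calls to the robot, and variables do not carry over. Pictures are saved under pics/ and viewed, about 8 in all and at most 12, crops included, and the job is handed in when it is done.

Besides the shell and the picture viewer there is one more tool, called after "Request:" as name(argument=value, ...), one argument or row to a line, values as JSON. drive_tool: Moves the arm, as the interface text tells. Its arguments: {"type":"object","properties":{"steps":{"type":"array"},"force":{"type":"number"}},"required":["steps"]}

```bash
mkdir -p pics && cat > h.py <<'E'
from bench import *
import numpy as np, cv2
def K(n):
    m=camera_model(n); f=210/np.tan(np.radians(m["vfov"])/2)
    return m,np.array([[f,0,m["cx"]],[0,f,m["cy"]],[0,0,1.]]),np.array(m["D"],float)
def pose(n,o=None):
    m,k,D=K(n)
    if n=="wrist":
        T=np.eye(4);T[:3,:3]=np.array(o["ee_rot"]);T[:3,3]=o["ee_pos"]
        W=T@np.array(m["tool_from_camera"]); return W[:3,:3],W[:3,3]
    R=cv2.Rodrigues(np.array(m["rvec"],float))[0]; t=np.array(m["tvec"],float).ravel()
    return R.T,-R.T@t
def ray(n,uv,o=None):
    m,k,D=K(n); R,c=pose(n,o)
    p=cv2.undistortPoints(np.array(uv,float).reshape(-1,1,2),k,D).reshape(-1,2)
    d=(R@np.c_[p,np.ones(len(p))].T).T
    return c,d/np.linalg.norm(d,axis=1)[:,None]
def onz(n,uv,z,o=None):
    c,d=ray(n,uv,o); return c+d*((z-c[2])/d[:,2])[:,None]
def proj(n,P,o=None):
    m,k,D=K(n); R,c=pose(n,o)
    rv=cv2.Rodrigues(R.T)[0]
    return cv2.projectPoints(np.array(P,float).reshape(-1,1,3),rv,-R.T@c,k,D)[0].reshape(-1,2)
def tri(obs):
    A=np.zeros((3,3));b=np.zeros(3)
    for n,uv,o in obs:
        c,d=ray(n,[uv],o); M=np.eye(3)-np.outer(d[0],d[0]); A+=M;b+=M@c
    x=np.linalg.solve(A,b); return x,[np.round(proj(n,[x],o)[0]-uv,1) for n,uv,o in obs]
def save(n,name,crop=None,s=1):
    im=read_camera(n)[:,:,::-1]
    cv2.imwrite("pics/raw_"+name,im)
    if crop: x,y,w,h=crop; im=im[y:y+h,x:x+w]
    cv2.imwrite("pics/"+name,cv2.resize(im,None,fx=s,fy=s,interpolation=cv2.INTER_CUBIC))
E
python3 -c "
from h import *
np.set_printoptions(precision=4,suppress=True)
save('scene','s0.png',None,1.4);save('top','t0.png',None,1.4)
for n in('scene','top'): print(n,K(n)[1][0,0],pose(n))
print(camera_model('wrist'));print(observe())
import bench;print([a for a in dir(bench) if a[0]!='_'], getattr(bench,'grip_depth',None))"
```

```text
scene 504.40363890417586 (array([[-0.0478,  0.7236, -0.6885],
       [ 0.9988,  0.0252, -0.0429],
       [-0.0137, -0.6897, -0.7239]]), array([1.4869, 0.0664, 1.0875]))
top 499.9712262319942 (array([[ 0.0257, -0.9888,  0.1468],
       [-0.9997, -0.0254,  0.0036],
       [ 0.0002, -0.1469, -0.9892]]), array([0.4222, 0.0107, 1.402 ]))
{'vfov': 65.47881564675876, 'cx': 278.153842608617, 'cy': 202.26053240401026, 'D': array([-0.0331,  0.    ,  0.    ,  0.    ,  0.    ]), 'tool_from_camera': array([[-0.0001, -0.9633, -0.2685,  0.0676],
       [ 1.    ,  0.    , -0.0004,  0.0005],
       [ 0.0004, -0.2685,  0.9633, -0.1425],
       [ 0.    ,  0.    ,  0.    ,  1.    ]])}
{'t': 0.1, 'joint_positions': array([-71.79  ,  13.8276,   0.2205,  76.5016,  -0.0008,  90.0004]), 'qvel': array([ 0.0023, -0.1191,  0.1892,  0.0881,  0.0441, -0.0328]), 'tau': array([ -0.0006, -37.3138,  25.3011,   0.0108,  -0.0001,   0.    ]), 'ee_pos': array([ 0.1561, -0.4744,  0.2305]), 'ee_rot': array([[ 0.9499,  0.3125, -0.0006],
       [ 0.3125, -0.9499,  0.0018],
       [-0.    , -0.0019, -1.    ]]), 'force': array([ 0.9955,  0.3746, -0.524 ]), 'wrist_torque': array([ 0.0093,  0.0332, -0.0073]), 'opening': 0.08561065613169508}
['PlanningError', 'camera_model', 'finish_job', 'grip_depth', 'observe', 'read_camera'] 0.0187
```

View pics/s0.png

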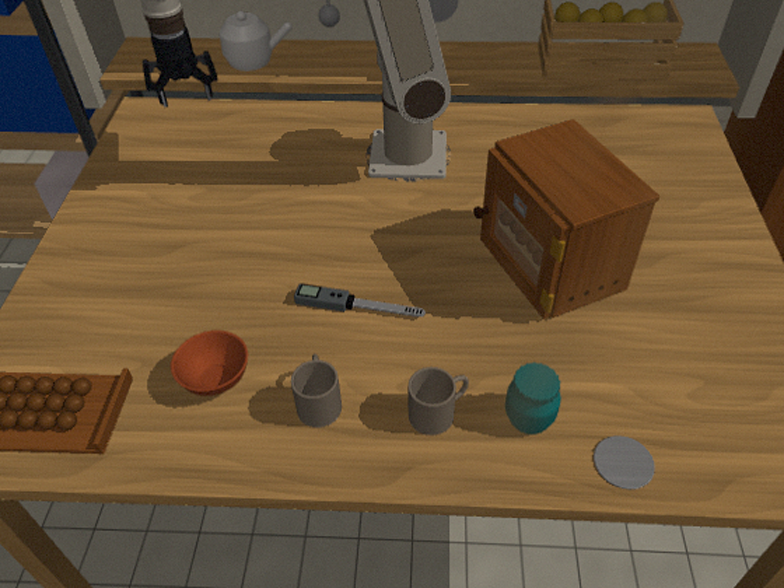

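View pics/t0.png

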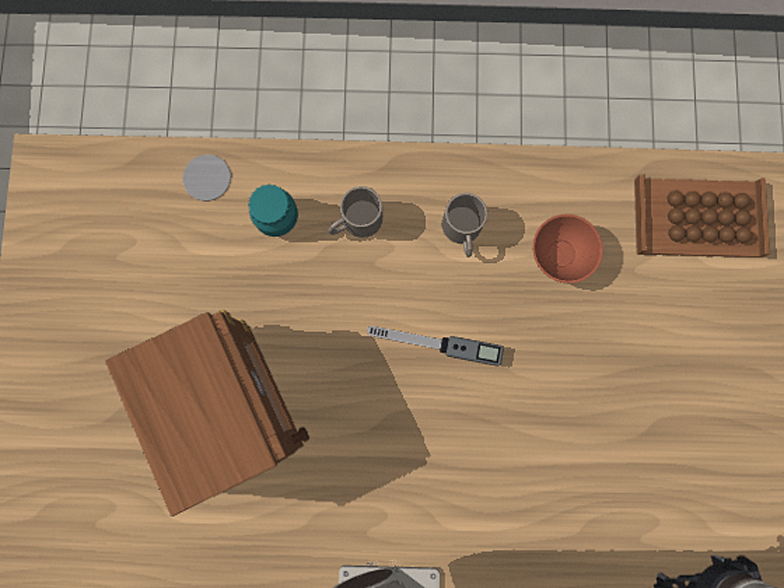

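The scene view shows the meter at about (350,300), with its blade pointing right. The box is on the right, with the door facing down-left and the slot at about (520,205). In the top view the handle is at about (472,350), the tip at (368,330) and the slot at about (258,383). Next I'll enlarge the details.

```bash
python3 -c "
from h import *
t=cv2.imread('pics/raw_t0.png');s=cv2.imread('pics/raw_s0.png')
def c(im,x,y,w,h,k): return cv2.resize(im[y:y+h,x:x+w],None,fx=k,fy=k,interpolation=cv2.INTER_CUBIC)
# top meter x255-375,y225-267 k6 ->720x252 ; slot top 150-230,215-275? k4
a=c(t,255,225,120,42,6); b=c(t,165,245,45,55,6); d=c(s,345,125,75,55,6)
row=np.zeros((330,720,3),np.uint8); row[:,:270]=b; row[:,270:720]=d
cv2.imwrite('pics/c1.png',np.vstack([a,row]))"
```

```text
(no output)
```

View pics/c1.png

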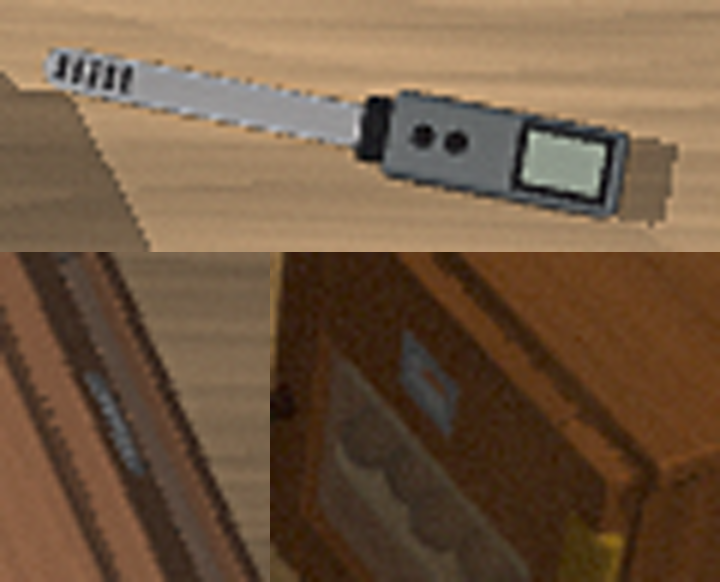

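```bash
python3 -c "
from h import *
np.set_printoptions(precision=4,suppress=True)
pc=lambda l:np.array(l)/6+[255,225]
C=onz('top',pc([(402,90),(628,133),(612,217),(385,177)]),.028);print(C, C.mean(0), np.linalg.norm(np.diff(C,axis=0),axis=1))
T=onz('top',pc([(45,66)]),.014)[0]
B=onz('top',pc([(362,130)]),.014)[0]
h=C.mean(0);d=T-h;print('tip',T,np.linalg.norm(d[:2]),np.degrees(np.arctan2(d[1],d[0])), 'edges',[np.degrees(np.arctan2(*(v[1::-1]))) for v in (C[0]-C[1],C[3]-C[2],T-B)])
S,e=tri([('top',np.array([184.5,273.5]),None),('scene',np.array([372,146.7]),None)]);print('slot',S,e,onz('top',[(184.5,273.5)],.205))
E=onz('top',[(180,265.2),(188.3,281.3)],.205);v=E[1]-E[0];print(np.degrees(np.arctan2(v[1],v[0])),np.linalg.norm(v))
X=onz('top',np.array([(107,360),(210,313),(172,516),(275,462)])/1.4,.26);print(X)
for a,b in((0,1),(2,3),(2,0),(3,1)):
  v=X[b]-X[a];print(a,b,np.degrees(np.arctan2(v[1],v[0])),np.linalg.norm(v))
"
```

```text
[[ 0.5416 -0.1115  0.028 ]
 [ 0.5244 -0.2154  0.028 ]
 [ 0.4859 -0.2082  0.028 ]
 [ 0.5015 -0.1042  0.028 ]] [ 0.5134 -0.1598  0.028 ] [0.1053 0.0392 0.1051]
tip [0.5497 0.053  0.014 ] 0.21593903596152383 80.3097178740962 edges [np.float64(80.63282196526387), np.float64(81.44327586106502), np.float64(80.02934348932916)]
slot [0.4379 0.2329 0.2066] [array([-1.3, -0. ]), array([-1.2,  0.1])] [[0.4379 0.2301 0.205 ]]
-149.8770673766599 0.04329910707238952
[[0.4673 0.4701 0.26  ]
 [0.549  0.3056 0.26  ]
 [0.2239 0.3467 0.26  ]
 [0.3126 0.187  0.26  ]]
0 1 -63.584297328419744 0.18373420826739637
2 3 -60.96341629901062 0.18266825343188586
2 0 26.89656106130753 0.272891572117048
3 1 26.63948821749746 0.2645310984969493
```

The measured sizes agree with the given ones: handle 105×39 mm, handle to tip 216 mm, box 183×268 mm. The meter yaw is about 80.3°. The slot is near (0.438, 0.231, 0.206) and the box axis is about 117°. I'll move to view the slot with the wrist camera.

Request:
drive_tool(
  steps=[
    {"gripper": 0.085,"dp": [0.024,-0.0235,0],"twist": 0},
    {"gripper": 0.085,"dp": [0.048,-0.047,0],"twist": 0},
    {"gripper": 0.085,"dp": [0.072,-0.0705,0],"twist": 0},
    {"gripper": 0.085,"dp": [0.096,-0.094,0],"twist": 0},
    {"gripper": 0.085,"dp": [0.12,-0.1175,0],"twist": 0},
  ],
)

```text
t: 0.52
ee_pos: [0.2336, -0.3242, 0.2308]
ee_rot: [[0.95, 0.312, -0.0], [0.312, -0.95, 0.001], [-0.0, -0.001, -1.0]]
force: [1.5, 0.6, -0.3]
opening: 0.0848
```

Request:
drive_tool(
  steps=[
    {"gripper": 0.085,"dp": [0.024,-0.0235,0],"twist": 0},
    {"gripper": 0.085,"dp": [0.048,-0.047,0],"twist": 0},
    {"gripper": 0.085,"dp": [0.072,-0.0705,0],"twist": 0},
    {"gripper": 0.085,"dp": [0.096,-0.094,0],"twist": 0},
    {"gripper": 0.085,"dp": [0.12,-0.1175,0],"twist": 0},
  ],
)

```text
t: 0.93
ee_pos: [0.3109, -0.1751, 0.2311]
ee_rot: [[0.95, 0.312, -0.0], [0.312, -0.95, 0.0], [-0.0, -0.0, -1.0]]
force: [0.6, 0.3, -0.3]
opening: 0.085
```

Request:
drive_tool(
  steps=[
    {"gripper": 0.085,"dp": [0.024,-0.0235,0],"twist": 0},
    {"gripper": 0.085,"dp": [0.048,-0.047,0],"twist": 0},
    {"gripper": 0.085,"dp": [0.072,-0.0705,0],"twist": 0},
    {"gripper": 0.085,"dp": [0.096,-0.094,0],"twist": 0},
    {"gripper": 0.085,"dp": [0.12,-0.1175,0],"twist": 0},
  ],
)

```text
t: 1.35
ee_pos: [0.3882, -0.0259, 0.2311]
ee_rot: [[0.95, 0.313, -0.0], [0.313, -0.95, -0.0], [-0.0, -0.0, -1.0]]
force: [0.1, -0.2, 0.0]
opening: 0.0847
```

Request:
drive_tool(
  steps=[
    {"gripper": 0.085,"dp": [0.024,-0.0235,0],"twist": 0},
    {"gripper": 0.085,"dp": [0.048,-0.047,0],"twist": 0},
    {"gripper": 0.085,"dp": [0.072,-0.0705,0],"twist": 0},
    {"gripper": 0.085,"dp": [0.12,-0.1175,0],"twist": 0},
    {"gripper": 0.085,"dp": [0.12,-0.1175,0],"twist": 0},
  ],
)

```text
t: 1.77
ee_pos: [0.4663, 0.1246, 0.2308]
ee_rot: [[0.949, 0.314, 0.0], [0.314, -0.949, 0.001], [0.0, -0.001, -1.0]]
force: [0.5, -0.3, 1.3]
opening: 0.0851
```

```bash
cat > snap.py <<'E'
import sys,pickle
from h import *
n=sys.argv[1]; o=observe(); pickle.dump(o,open(f'pics/{n}.pkl','wb'))
save('wrist',n+'.png',None,1.4)
print(o['ee_pos'],o['force'], 'slot at',proj('wrist',[[.438,.231,.206]],o)*1.4)
E
python3 snap.py w1
```

```text
[0.46634746 0.12456596 0.23077316] [ 0.53024697 -0.31335914  1.26263946] slot at [[109.05685196 318.55162515]]
```

View pics/w1.png

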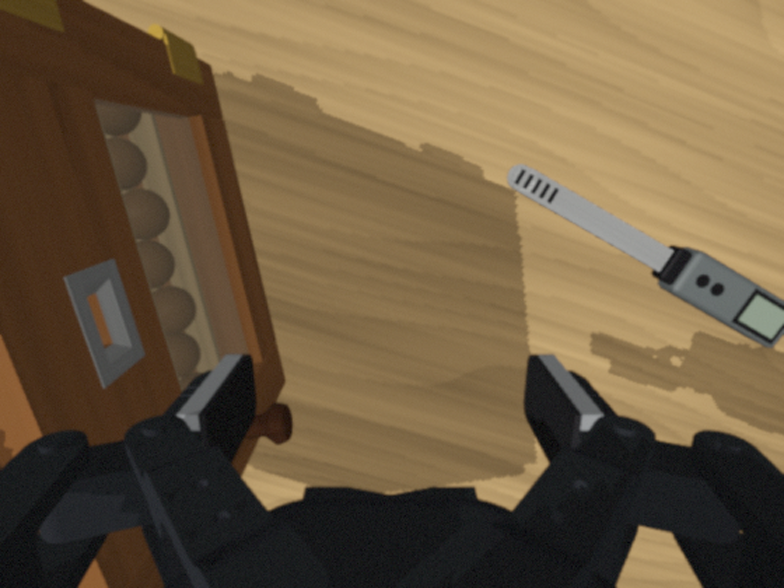

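Request:
drive_tool(
  steps=[
    {"gripper": 0.085,"dp": [0.03,0.01,-0.02],"twist": -5},
    {"gripper": 0.085,"dp": [0.06,0.02,-0.03],"twist": -10},
    {"gripper": 0.085,"dp": [0.08,0.03,-0.03],"twist": -10},
    {"gripper": 0.085,"dp": [0.08,0.03,-0.03],"twist": -10},
    {"gripper": 0.085,"dp": [0.08,0.03,-0.03],"twist": -10},
  ],
)

```text
t: 2.23
ee_pos: [0.5508, 0.1176, 0.26]
ee_rot: [[0.882, 0.472, -0.002], [0.472, -0.882, -0.0], [-0.002, -0.001, -1.0]]
force: [-0.6, 0.0, -0.7]
opening: 0.0849
```

```bash
python3 snap.py w2
```

```text
[0.55084424 0.11755031 0.25997564] [-0.64826057  0.02411154 -0.74613372] slot at [[ 75.99179644 398.36562015]]
```

The view shows the slot rim at about (65–143, 260–387), with its centre near (104,322), close to the predicted (109,319). The meter is also fully visible. I'll enlarge both views.

```bash
python3 -c "
import cv2,numpy as np
a=cv2.imread('pics/raw_w1.png')[180:280,35:115];b=cv2.imread('pics/raw_w2.png')[235:335,15:95]
f=lambda i:cv2.resize(i,None,fx=5,fy=5,interpolation=cv2.INTER_CUBIC)
cv2.imwrite('pics/c2.png',np.hstack([f(a),f(b)]))"
```

```text
(no output)
```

View pics/c2.png

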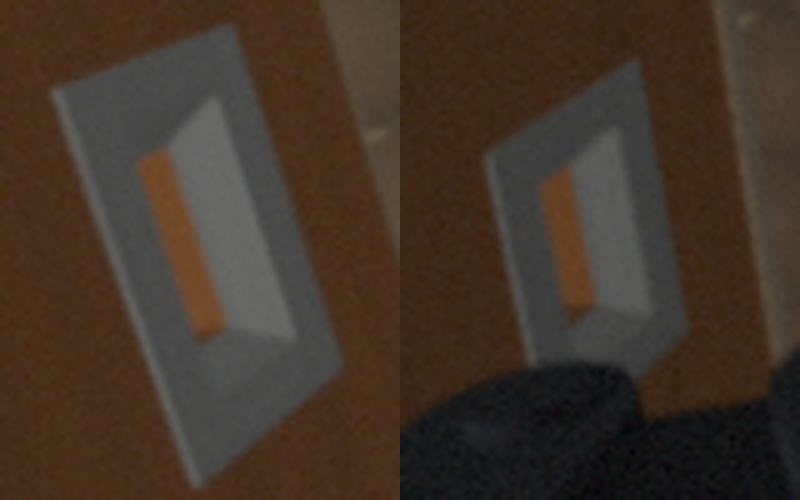

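```bash
cat > fit.py <<'E'
from h import *
import pickle
from scipy.optimize import least_squares
np.set_printoptions(precision=4,suppress=True)
o1,o2=[pickle.load(open(f'pics/{n}.pkl','rb')) for n in('w1','w2')]
# (sy,sz,kind) kind r=rim b=bevel
P1={(-1,1,'r'):(66,92),(-1,-1,'r'):(234,25),(1,-1,'r'):(343,366),(1,1,'r'):(204,480),(-1,-1,'b'):(219,97),(1,-1,'b'):(296,338)}
P2={(-1,1,'r'):(92,158),(-1,-1,'r'):(235,62),(1,-1,'r'):(288,328),(-1,-1,'b'):(215,128),(1,-1,'b'):(250,313)}
def res(p,which=(1,2)):
    S=p[:3];th=p[3];y=np.array([-np.sin(th),np.cos(th),0]);z=np.array([0,0,1]);r=[]
    for i,P,o,off in((1,P1,o1,(35,180)),(2,P2,o2,(15,235))):
        if i not in which: continue
        k=list(P);X=[S+y*s*(p[4] if t=='r' else .015)+z*q*(p[5] if t=='r' else .008) for s,q,t in k]
        r.append(proj('wrist',X,o)-(np.array([P[j] for j in k])/5+off))
    return np.vstack(r).ravel()
for w in((1,2),(1,),(2,)):
    s=least_squares(lambda p:np.r_[res(p,w),(p[2]-.205)/.001*.3],[.438,.231,.205,np.radians(117),.023,.016])
    print(w,s.x[:3],np.degrees(s.x[3]),s.x[4:],np.sqrt(np.mean(s.fun**2)));
    if len(w)==2: print(s.fun.reshape(-1)[:-1].reshape(-1,2).round(1).tolist())
E
python3 fit.py
python3 - <<'E'
from h import *
import pickle
o=pickle.load(open('pics/w1.pkl','rb'))
# handle check from w1: tip ; collar front ; 
T=onz('wrist',np.array([(508,176)])/1.4,.014,o);H=onz('wrist',np.array([(690,249),(657,281)])/1.4,.028,o)
print('tip',T,'handle front corners',H)
E
```

```text
(1, 2) [0.4367 0.2312 0.2048] 117.30613488912117 [0.0216 0.0146] 0.26515435046960995
[[-0.3, -0.1], [-0.2, 0.4], [-0.1, 0.0], [-0.2, 0.1], [-0.3, -0.2], [0.3, 0.1], [0.2, -0.3], [0.5, 0.2], [-0.2, 0.1], [0.2, -0.5], [0.4, 0.2]]
(1,) [0.4365 0.2313 0.2044] 117.12367013722073 [0.0217 0.0146] 0.16529536494412825
(2,) [0.4361 0.2315 0.2042] 117.51275289556966 [0.0217 0.0148] 0.23897163287673306
tip [[0.54537996 0.05465268 0.014     ]] handle front corners [[ 0.53912837 -0.09797297  0.028     ]
 [ 0.50759727 -0.08494765  0.028     ]]
```

Request:
drive_tool(
  steps=[
    {"gripper": 0.085,"dp": [-0.0236,0.0328,0],"twist": -6},
    {"gripper": 0.085,"dp": [-0.0472,0.0656,0],"twist": -12},
    {"gripper": 0.085,"dp": [-0.0708,0.0984,0],"twist": -18},
    {"gripper": 0.085,"dp": [-0.0944,0.1312,0],"twist": -24},
    {"gripper": 0.085,"dp": [-0.118,0.164,0],"twist": -30},
  ],
)

```text
t: 2.7
ee_pos: [0.5222, -0.0834, 0.2614]
ee_rot: [[0.522, 0.853, -0.001], [0.853, -0.522, 0.0], [-0.0, -0.001, -1.0]]
force: [1.5, -0.6, -0.2]
opening: 0.085
```

Request:
drive_tool(
  steps=[
    {"gripper": 0.085,"dp": [-0.012,0.006,0.015],"twist": -6},
    {"gripper": 0.085,"dp": [-0.024,0.012,0.03],"twist": -12},
    {"gripper": 0.085,"dp": [-0.036,0.018,0.05],"twist": -18},
    {"gripper": 0.085,"dp": [-0.046,0.0213,0.06],"twist": -22},
    {"gripper": 0.085,"dp": [-0.046,0.0213,0.06],"twist": -22},
  ],
)

```text
t: 3.12
ee_pos: [0.5145, -0.1335, 0.1987]
ee_rot: [[0.172, 0.985, -0.006], [0.985, -0.172, 0.001], [-0.0, -0.006, -1.0]]
force: [-0.5, 0.8, -0.0]
opening: 0.0851
```

```bash
python3 snap.py w3 && python3 -c "
from h import *;print(observe()['ee_rot'],observe()['joint_positions'])"
```

```text
[ 0.51452251 -0.13347411  0.19865971] [-0.54035042  0.76369052 -0.01694788] slot at [[572.88038427 688.5327617 ]]
[[ 1.73384027e-01  9.84847411e-01 -3.68181918e-03]
 [ 9.84854150e-01 -1.73380775e-01  1.18738620e-03]
 [ 5.31037563e-04 -3.83192870e-03 -9.99992517e-01]] [-1.44341711e+01  1.85010316e+01  2.01655244e+00  7.37367735e+01
  1.33011057e-02  8.55503785e+01]
```

View pics/w3.png

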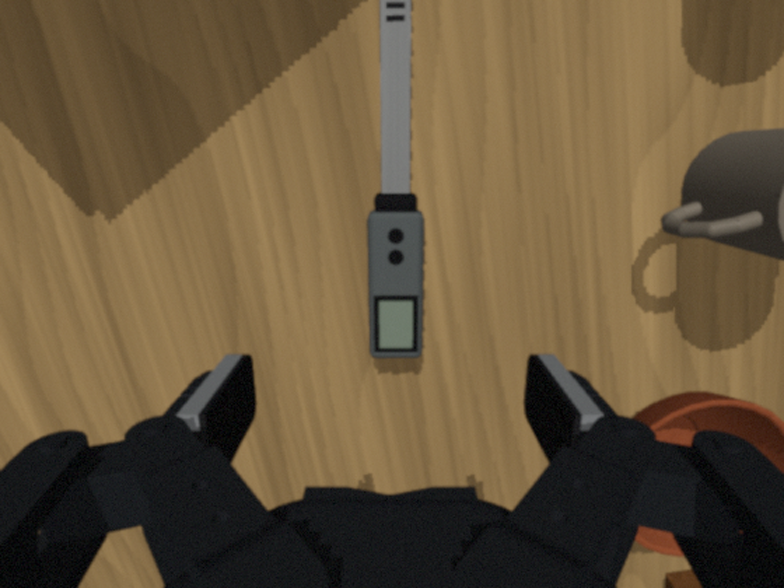

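The handle is aligned with the tool. Its top face spans columns 371–422 and rows 212–356, and the blade is centred on column 396.

```bash
python3 -c "
from h import *
import pickle
np.set_printoptions(precision=4,suppress=True)
o=pickle.load(open('pics/w3.pkl','rb'))
H=onz('wrist',np.array([(371.5,212),(421.5,212),(371,355),(422,355)])/1.4,.028,o)
B=onz('wrist',np.array([(396,190),(396.3,5)])/1.4,.017,o)
R=np.array(o['ee_rot']);p=np.array(o['ee_pos'])
L=(H-p)@R; print(H.mean(0),L,L.mean(0));b=(B-p)@R;print(b,np.degrees(np.arctan2(b[1,1]-b[0,1],b[1,0]-b[0,0])))"
```

```text
[ 0.5145 -0.1561  0.028 ] [[ 0.0306 -0.0124  0.1707]
 [ 0.0306  0.0217  0.1705]
 [-0.0753 -0.0138  0.1708]
 [-0.0752  0.0241  0.1705]] [-0.0223  0.0049  0.1706]
[[0.0446 0.0045 0.1816]
 [0.1608 0.0043 0.1816]] -0.09923176889313982
```

Request:
drive_tool(
  steps=[
    {"gripper": 0.085,"dp": [0.0048,0.0048,0.035],"twist": 0},
    {"gripper": 0.085,"dp": [0.0048,0.0048,0.07],"twist": 0},
    {"gripper": 0.085,"dp": [0.0048,0.0048,0.105],"twist": 0},
    {"gripper": 0.085,"dp": [0.0048,0.0048,0.14],"twist": 0},
    {"gripper": 0.085,"dp": [0.0048,0.0048,0.16],"twist": 0},
  ],
)

```text
t: 3.58
ee_pos: [0.5219, -0.1271, 0.0391]
ee_rot: [[0.171, 0.985, -0.003], [0.985, -0.171, 0.001], [0.001, -0.003, -1.0]]
force: [-1.0, -0.3, -0.0]
opening: 0.0846
```

Request:
drive_tool(
  steps=[
    {"gripper": 0.085,"dp": [0,0,0.012],"twist": 0},
    {"gripper": 0.085,"dp": [0,0,0.023],"twist": 0},
    {"gripper": 0.085,"dp": [0,0,0.031],"twist": 0},
    {"gripper": 0.085,"dp": [0,0,0.034],"twist": 0},
    {"gripper": 0.085,"dp": [0,0,0.034],"twist": 0},
  ],
)

```text
t: 4.0
ee_pos: [0.5237, -0.1281, 0.0075]
ee_rot: [[0.17, 0.985, -0.0], [0.985, -0.17, 0.0], [0.0, -0.0, -1.0]]
force: [0.2, -0.5, -0.1]
opening: 0.0849
```

Request:
drive_tool(
  steps=[
    {"gripper": 0.06,"dp": [0,0,0],"twist": 0},
    {"gripper": 0.06,"dp": [0,0,0],"twist": 0},
    {"gripper": 0.055,"dp": [0,0,0],"twist": 0},
    {"gripper": 0.05,"dp": [0,0,0],"twist": 0},
    {"gripper": 0.05,"dp": [0,0,0],"twist": 0},
  ],
  force=50,
)

```text
t: 4.42
ee_pos: [0.5239, -0.1288, 0.0078]
ee_rot: [[0.17, 0.985, 0.001], [0.985, -0.17, -0.0], [-0.0, 0.001, -1.0]]
force: [0.7, -0.1, 0.3]
opening: 0.0498
```

The picture was taken before the arm had settled, so the TCP is now 4.6 mm off along tool y. I'll centre it, lower it slightly and then close.

Request:
drive_tool(
  steps=[
    {"gripper": 0.05,"dp": [-0.001,-0.0046,0.002],"twist": 0},
    {"gripper": 0.05,"dp": [-0.001,-0.0046,0.004],"twist": 0},
    {"gripper": 0.05,"dp": [-0.001,-0.0046,0.004],"twist": 0},
    {"gripper": 0.046,"dp": [-0.001,-0.0046,0.004],"twist": 0},
    {"gripper": 0.044,"dp": [-0.001,-0.0046,0.004],"twist": 0},
  ],
  force=50,
)

```text
t: 4.83
ee_pos: [0.5189, -0.129, 0.0032]
ee_rot: [[0.17, 0.985, -0.0], [0.985, -0.17, 0.0], [0.0, -0.0, -1.0]]
force: [-0.7, 0.2, -0.9]
opening: 0.0442
```

Request:
drive_tool(
  steps=[
    {"gripper": 0.042,"dp": [0,0,0],"twist": 0},
    {"gripper": 0.04,"dp": [0,0,0],"twist": 0},
    {"gripper": 0.03,"dp": [0,0,0],"twist": 0},
    {"gripper": 0.03,"dp": [0,0,0],"twist": 0},
    {"gripper": 0.03,"dp": [0,0,0],"twist": 0},
  ],
  force=70,
)

```text
t: 5.25
ee_pos: [0.5191, -0.129, 0.0037]
ee_rot: [[0.17, 0.985, 0.0], [0.985, -0.17, -0.0], [-0.0, 0.0, -1.0]]
force: [-0.6, 1.4, 4.0]
opening: 0.0387
```

```bash
python3 snap.py w4
```

```text
[ 0.51912529 -0.1289655   0.0036758 ] [-0.60569793  1.38570131  3.97713942] slot at [[ 804.95474427 1011.89791635]]
```

View pics/w4.png

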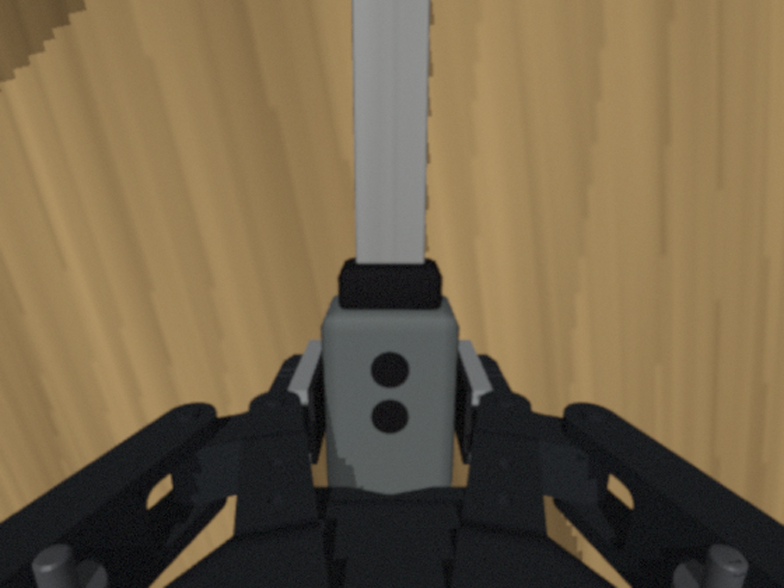

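```bash
python3 -c "
from h import *
import pickle
np.set_printoptions(precision=4,suppress=True)
o=pickle.load(open('pics/w4.pkl','rb'))
R=np.array(o['ee_rot']);p=np.array(o['ee_pos'])
B=onz('wrist',np.array([(356.5,262),(424.5,262),(353,2),(429.5,2)])/1.4,.017,o)
C=onz('wrist',np.array([(341,266),(439,266)])/1.4,.023,o)
b=(B-p)@R;print(b,(C-p)@R);m=(b[2:].mean(0)-b[:2].mean(0));print('ang',np.degrees(np.arctan2(m[1],m[0])))"
```

```text
[[ 0.0378 -0.0096 -0.0133]
 [ 0.0378  0.0101 -0.0133]
 [ 0.1053 -0.0093 -0.0133]
 [ 0.1053  0.0101 -0.0133]] [[ 0.038  -0.0135 -0.0193]
 [ 0.038   0.0137 -0.0193]]
ang 0.13284610729275032
```

Request:
drive_tool(
  steps=[
    {"gripper": 0.03,"dp": [0,0,-0.01],"twist": 0},
    {"gripper": 0.03,"dp": [0,0,-0.025],"twist": 0},
    {"gripper": 0.03,"dp": [0,0,-0.045],"twist": 0},
    {"gripper": 0.03,"dp": [0,0,-0.07],"twist": 0},
    {"gripper": 0.03,"dp": [0,0,-0.1],"twist": 0},
  ],
  force=80,
)

```text
t: 5.72
ee_pos: [0.5173, -0.1285, 0.1029]
ee_rot: [[0.17, 0.985, -0.004], [0.985, -0.17, 0.001], [0.0, -0.004, -1.0]]
force: [-0.7, -0.1, -2.6]
opening: 0.0389
```

Request:
drive_tool(
  steps=[
    {"gripper": 0.03,"dp": [0,0,-0.03],"twist": -4},
    {"gripper": 0.03,"dp": [0,0,-0.06],"twist": -9},
    {"gripper": 0.03,"dp": [0,0,-0.08],"twist": -14},
    {"gripper": 0.03,"dp": [0,0,-0.09],"twist": -19},
    {"gripper": 0.03,"dp": [0,0,-0.091],"twist": -24},
  ],
)

```text
t: 6.13
ee_pos: [0.5205, -0.1293, 0.1978]
ee_rot: [[-0.25, 0.968, 0.006], [0.968, 0.25, -0.001], [-0.003, 0.005, -1.0]]
force: [0.8, -0.3, -1.9]
opening: 0.0387
```

Request:
drive_tool(
  steps=[
    {"gripper": 0.03,"dp": [0,0,0],"twist": -5},
    {"gripper": 0.03,"dp": [0,0,0],"twist": -9},
    {"gripper": 0.03,"dp": [0,0,0],"twist": -13},
    {"gripper": 0.03,"dp": [0,0,0],"twist": -13},
    {"gripper": 0.03,"dp": [0,0,0],"twist": -13},
  ],
)

```text
t: 6.55
ee_pos: [0.5187, -0.1288, 0.1942]
ee_rot: [[-0.456, 0.89, -0.001], [0.89, 0.456, 0.0], [0.0, -0.0, -1.0]]
force: [0.9, -0.0, -1.5]
opening: 0.0383
```

Gripped squarely. The tip is 188 mm ahead of the TCP, with the blade 10.3 mm above it. I'll move to a standoff with the tip about 20 mm outside the door.

Request:
drive_tool(
  steps=[
    {"gripper": 0.03,"dp": [0.03,0.018,0],"twist": 0},
    {"gripper": 0.03,"dp": [0.065,0.04,0],"twist": 0},
    {"gripper": 0.03,"dp": [0.1,0.061,0],"twist": 0},
    {"gripper": 0.03,"dp": [0.13,0.08,0],"twist": 0},
    {"gripper": 0.03,"dp": [0.15,0.0915,0],"twist": 0},
  ],
)

```text
t: 6.97
ee_pos: [0.5316, 0.0495, 0.1943]
ee_rot: [[-0.458, 0.889, 0.0], [0.889, 0.458, 0.001], [0.001, 0.001, -1.0]]
force: [0.2, -0.5, -2.1]
opening: 0.0384
```

Request:
drive_tool(
  steps=[
    {"gripper": 0.03,"dp": [0,0,0],"twist": 0},
    {"gripper": 0.03,"dp": [0,0,0],"twist": 0},
    {"gripper": 0.03,"dp": [0,0,0],"twist": 0},
    {"gripper": 0.03,"dp": [0,0,0],"twist": 0},
  ],
)

```text
t: 7.3
ee_pos: [0.5316, 0.0454, 0.1942]
ee_rot: [[-0.456, 0.89, -0.0], [0.89, 0.456, -0.0], [-0.0, -0.0, -1.0]]
force: [0.1, 0.3, -1.9]
opening: 0.0384
```

```bash
cat > rel.py <<'E'
from h import *
np.set_printoptions(precision=4,suppress=True)
S=np.array([.4367,.2312,.205]);th=np.radians(117.2)
u=np.array([np.cos(th),np.sin(th),0]);v=np.array([-np.sin(th),np.cos(th),0]);F=np.c_[u,v,[0,0,1]]
o=observe();R=np.array(o['ee_rot']);p=np.array(o['ee_pos'])
tip=p+R@[.188,.0003,-.0103]
print('t',o['t'],'tip in slot frame mm',((tip-S)@F*1000).round(1),'yaw',np.degrees(np.arctan2(R[1,0],R[0,0])),'pitch',np.degrees(R[2,0]),'F slot',(np.array(o['force'])@F).round(1),'M',(np.array(o['wrist_torque'])@F).round(2),'z',p[2],'open',o['opening'])
E
python3 rel.py; python3 -c "
from h import *
t=read_camera('top')[:,:,::-1];s=read_camera('scene')[:,:,::-1]
cv2.imwrite('pics/raw_t5.png',t);cv2.imwrite('pics/raw_s5.png',s)
c=lambda im,x,y:cv2.resize(im[y:y+75,x:x+75],None,fx=5,fy=5,interpolation=cv2.INTER_CUBIC)
cv2.imwrite('pics/c5.png',np.hstack([c(t,155,240),c(s,325,120)]))"
```

```text
t 7.3 tip in slot frame mm [-20.7  -0.1  -0.5] yaw 117.1038260631274 pitch -0.010002114121170141 F slot [ 0.2 -0.3 -1.9] M [ 0.03 -0.    0.02] z 0.19424773056744427 open 0.0384056706650655
```

View pics/c5.png

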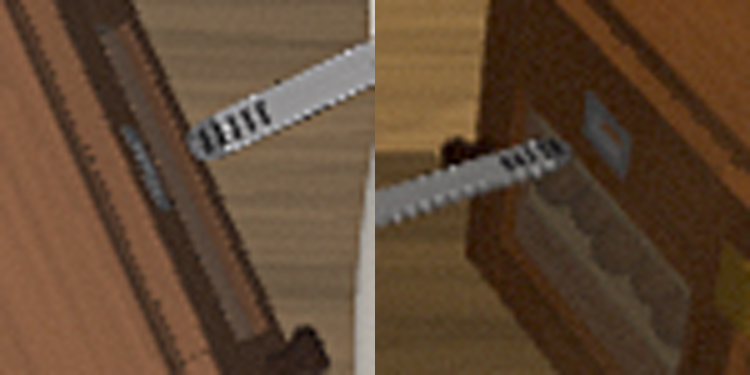

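```bash
cat >> rel.py <<'E'
if len(__import__('sys').argv)>1:
    P=[tri([('top',np.array(a),None),('scene',np.array(b),None)]) for a,b in(((192.6,268.6),(364.2,150)),((184.6,273.6),(371.6,146.8)))]
    print(P,'vision tip-slot mm',((P[0][0]-P[1][0])@F*1000).round(1)); print(proj('top',[tip,S]),proj('scene',[tip,S]))
E
python3 rel.py 1
```

```text
t 7.4 tip in slot frame mm [-20.9  -0.2  -0.4] yaw 117.07860366604649 pitch -0.0046331213774162975 F slot [ 0.3 -0.2 -1.9] M [-0.05  0.    0.  ] z 0.1942867206310479 open 0.03867422872763448
[(array([0.45  , 0.213 , 0.2051]), [array([-0.7, -0. ]), array([-0.6,  0.1])]), (array([0.4377, 0.2323, 0.2061]), [array([-1.1, -0. ]), array([-1. ,  0.1])])] vision tip-slot mm [-22.8  -2.1  -1. ]
[[191.9979 270.103 ]
 [183.9964 273.9883]] [[363.336  149.3424]
 [370.1017 146.9963]]
```

The kinematics and the camera check agree within the top camera's pixel noise (kinematic −0.2/−0.4 mm, vision −2.1/−1.0 mm). I'll enter slowly and watch the forces.

Request:
drive_tool(
  steps=[
    {"gripper": 0.03,"dp": [0.008,-0.0005,-0.0006],"twist": 0},
    {"gripper": 0.03,"dp": [0.016,-0.0005,-0.0006],"twist": 0},
    {"gripper": 0.03,"dp": [0.02,-0.0005,-0.0006],"twist": 0},
    {"gripper": 0.03,"dp": [0.022,-0.0005,-0.0006],"twist": 0},
    {"gripper": 0.03,"dp": [0.023,-0.0005,-0.0006],"twist": 0},
  ],
)

```text
t: 7.82
ee_pos: [0.5205, 0.0671, 0.195]
ee_rot: [[-0.458, 0.889, 0.0], [0.889, 0.458, -0.0], [-0.0, 0.0, -1.0]]
force: [-0.3, 1.0, -2.0]
opening: 0.0386
```

Request:
drive_tool(
  steps=[
    {"gripper": 0.03,"dp": [0.001,0,0],"twist": 0},
    {"gripper": 0.03,"dp": [0.002,0,0],"twist": 0},
    {"gripper": 0.03,"dp": [0.003,0,0],"twist": 0},
    {"gripper": 0.03,"dp": [0.004,0,0],"twist": 0},
    {"gripper": 0.03,"dp": [0.005,0,0],"twist": 0},
  ],
)

```text
t: 8.23
ee_pos: [0.5185, 0.071, 0.1949]
ee_rot: [[-0.457, 0.889, -0.0], [0.889, 0.457, 0.0], [0.0, -0.0, -1.0]]
force: [-0.3, 0.3, -0.8]
opening: 0.0384
```

```bash
python3 rel.py
```

```text
t 8.2333 tip in slot frame mm [8.1 0.2 0.2] yaw 117.19762148956683 pitch 0.001316313918187322 F slot [ 0.4  0.1 -0.8] M [-0.03 -0.01 -0.02] z 0.19485838503840752 open 0.03836259091249603
```

No axial force with the tip past the bevel. I'll continue.

Request:
drive_tool(
  steps=[
    {"gripper": 0.03,"dp": [0.002,0,0],"twist": 0},
    {"gripper": 0.03,"dp": [0.004,0,0],"twist": 0},
    {"gripper": 0.03,"dp": [0.006,0,0],"twist": 0},
    {"gripper": 0.03,"dp": [0.008,0,0],"twist": 0},
    {"gripper": 0.03,"dp": [0.01,0,0],"twist": 0},
  ],
)

```text
t: 8.65
ee_pos: [0.5138, 0.0801, 0.1949]
ee_rot: [[-0.457, 0.889, -0.0], [0.889, 0.457, 0.0], [0.0, 0.0, -1.0]]
force: [0.0, 0.2, -1.5]
opening: 0.0389
```

```bash
python3 rel.py
```

```text
t 8.65 tip in slot frame mm [18.4  0.2  0.2] yaw 117.21454334052744 pitch 0.0015578810518696888 F slot [ 0.2 -0.1 -1.5] M [ 0.03 -0.   -0.03] z 0.19492353856004224 open 0.03888043895176878
```

Request:
drive_tool(
  steps=[
    {"gripper": 0.03,"dp": [0.003,0,0],"twist": 0},
    {"gripper": 0.03,"dp": [0.007,0,0],"twist": 0},
    {"gripper": 0.03,"dp": [0.011,0,0],"twist": 0},
    {"gripper": 0.03,"dp": [0.015,0,0],"twist": 0},
    {"gripper": 0.03,"dp": [0.018,0,0],"twist": 0},
  ],
)

```text
t: 9.07
ee_pos: [0.5054, 0.0964, 0.1949]
ee_rot: [[-0.458, 0.889, -0.0], [0.889, 0.458, 0.0], [0.0, -0.0, -1.0]]
force: [0.2, -0.4, -2.1]
opening: 0.0388
```

```bash
python3 rel.py
```

```text
t 9.0667 tip in slot frame mm [36.7  0.3  0.2] yaw 117.2296816392227 pitch 0.00742266404704879 F slot [-0.4  0.  -2.1] M [-0.01 -0.01  0.  ] z 0.19491853105690243 open 0.038819802934459954
```

Request:
drive_tool(
  steps=[
    {"gripper": 0.03,"dp": [0.004,0,0],"twist": 0},
    {"gripper": 0.03,"dp": [0.008,0,0],"twist": 0},
    {"gripper": 0.03,"dp": [0.012,0,0],"twist": 0},
    {"gripper": 0.03,"dp": [0.016,0,0],"twist": 0},
    {"gripper": 0.03,"dp": [0.02,0,0],"twist": 0},
  ],
)

```text
t: 9.48
ee_pos: [0.4964, 0.1141, 0.1949]
ee_rot: [[-0.457, 0.889, 0.0], [0.889, 0.457, 0.0], [-0.0, 0.0, -1.0]]
force: [-0.0, -0.2, -1.3]
opening: 0.0391
```

```bash
python3 rel.py; python3 snap.py w6
```

```text
t 9.4833 tip in slot frame mm [56.5  0.2  0.2] yaw 117.2097155160483 pitch -0.0004171164331551348 F slot [-0.1  0.1 -1.3] M [-0.   -0.    0.03] z 0.19492742892277512 open 0.039099112022156594
[0.4963758  0.11405267 0.19492743] [-0.04629917 -0.17336746 -1.34289332] slot at [[ 397.1886686  -107.40452569]]
```

View pics/w6.png

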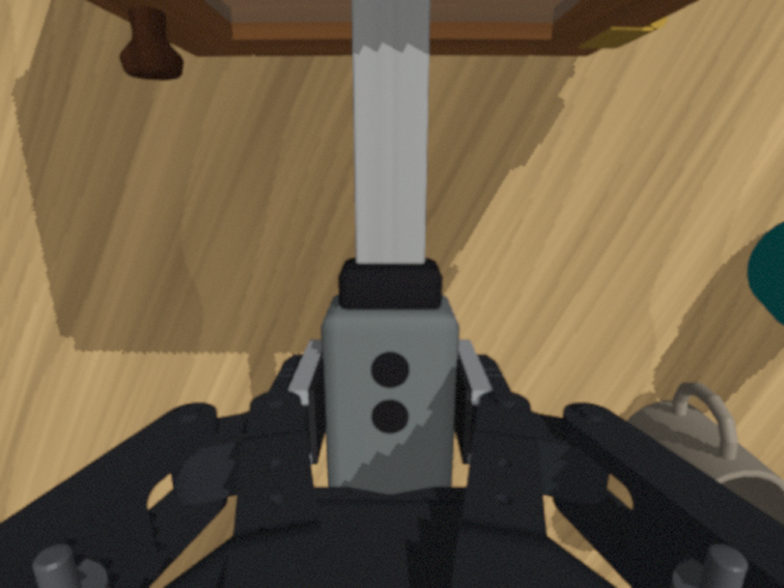

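The grasp has not shifted since pick-up (collar front still at row 262, blade centred on column 391), and the door edge is level across the blade. I'll go on to about 100 mm.

Request:
drive_tool(
  steps=[
    {"gripper": 0.03,"dp": [0.004,0,0],"twist": 0},
    {"gripper": 0.03,"dp": [0.009,0,0],"twist": 0},
    {"gripper": 0.03,"dp": [0.014,0,0],"twist": 0},
    {"gripper": 0.03,"dp": [0.019,0,0],"twist": 0},
    {"gripper": 0.03,"dp": [0.023,0,0],"twist": 0},
  ],
)

```text
t: 9.95
ee_pos: [0.4857, 0.1347, 0.1949]
ee_rot: [[-0.457, 0.889, -0.0], [0.889, 0.457, 0.0], [0.0, 0.0, -1.0]]
force: [0.5, 0.2, -2.2]
opening: 0.0385
```

```bash
python3 rel.py
```

```text
t 9.95 tip in slot frame mm [79.7  0.3  0.2] yaw 117.22263487594086 pitch 0.004707475535005928 F slot [-0.  -0.5 -2.2] M [ 0.05 -0.03 -0.02] z 0.19492152453396785 open 0.03854836028343017
```

Request:
drive_tool(
  steps=[
    {"gripper": 0.03,"dp": [0.005,0,0],"twist": 0},
    {"gripper": 0.03,"dp": [0.01,0,0],"twist": 0},
    {"gripper": 0.03,"dp": [0.015,0,0],"twist": 0},
    {"gripper": 0.03,"dp": [0.018,0,0],"twist": 0},
    {"gripper": 0.03,"dp": [0.0205,0,0],"twist": 0},
  ],
)

```text
t: 10.37
ee_pos: [0.4765, 0.1528, 0.1949]
ee_rot: [[-0.458, 0.889, 0.0], [0.889, 0.458, 0.0], [-0.0, 0.0, -1.0]]
force: [-0.2, 0.4, -0.7]
opening: 0.0386
```

Request:
drive_tool(
  steps=[
    {"gripper": 0.03,"dp": [0,0,0],"twist": 0},
    {"gripper": 0.03,"dp": [0,0,0],"twist": 0},
    {"gripper": 0.03,"dp": [0,0,0],"twist": 0},
    {"gripper": 0.03,"dp": [0,0,0],"twist": 0},
    {"gripper": 0.03,"dp": [0,0,0],"twist": 0},
  ],
)

```text
t: 10.78
ee_pos: [0.4767, 0.1522, 0.1949]
ee_rot: [[-0.457, 0.89, -0.0], [0.89, 0.457, -0.0], [-0.0, -0.0, -1.0]]
force: [0.6, 0.2, -2.4]
opening: 0.0386
```

```bash
python3 rel.py; python3 snap.py w7; python3 -c "
from h import *
t=read_camera('top')[:,:,::-1]
c=cv2.resize(t[180:340,70:290],None,fx=2.5,fy=2.5,interpolation=cv2.INTER_CUBIC)
w=cv2.imread('pics/w7.png')[:400,250:500]
cv2.imwrite('pics/c7.png',np.hstack([c,w]))"
```

```text
t 10.7833 tip in slot frame mm [99.4  0.2  0.2] yaw 117.18834386736438 pitch -0.002704509915890196 F slot [-0.1 -0.6 -2.4] M [-0.01 -0.04  0.  ] z 0.19489898364395933 open 0.03858170382479802
[0.47672037 0.15216443 0.19489898] [ 0.56097199  0.19977691 -2.37470604] slot at [[396.67486631  77.72711608]]
```

View pics/c7.png

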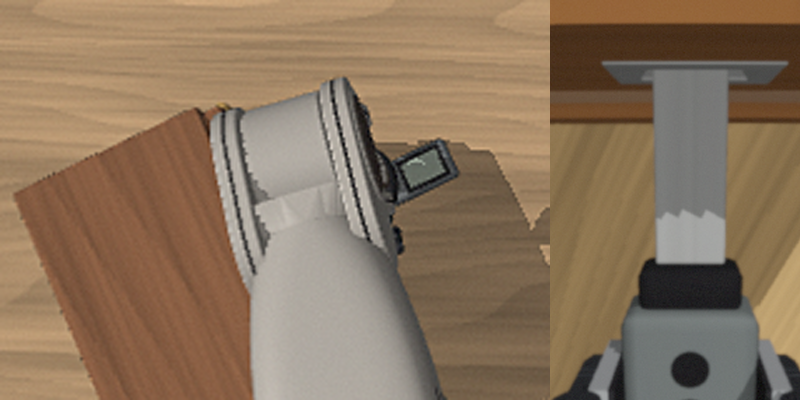

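The blade runs through the rimmed slot with the door shut. It looks about 1 mm left of centre (rim centre column 694, blade 690), so I'll nudge it +0.8 mm along tool y and recheck the force.

Request:
drive_tool(
  steps=[
    {"gripper": 0.03,"dp": [0.0003,0.0003,0],"twist": 0},
    {"gripper": 0.03,"dp": [0.0006,0.0006,0],"twist": 0},
    {"gripper": 0.03,"dp": [0.0006,0.0008,0],"twist": 0},
    {"gripper": 0.03,"dp": [0.0006,0.0008,0],"twist": 0},
    {"gripper": 0.03,"dp": [0.0006,0.0008,0],"twist": 0},
  ],
)

```text
t: 11.3
ee_pos: [0.4771, 0.1533, 0.1949]
ee_rot: [[-0.457, 0.889, -0.0], [0.889, 0.457, 0.0], [0.0, -0.0, -1.0]]
force: [1.0, -0.0, -0.9]
opening: 0.0386
```

Request:
drive_tool(
  steps=[
    {"gripper": 0.03,"dp": [0,0,0],"twist": 0},
    {"gripper": 0.03,"dp": [0,0,0],"twist": 0},
    {"gripper": 0.03,"dp": [0,0,0],"twist": 0},
    {"gripper": 0.03,"dp": [0,0,0],"twist": 0},
    {"gripper": 0.03,"dp": [0,0,0],"twist": 0},
  ],
)

```text
t: 11.72
ee_pos: [0.4771, 0.1533, 0.1949]
ee_rot: [[-0.457, 0.889, 0.0], [0.889, 0.457, 0.0], [0.0, 0.0, -1.0]]
force: [0.4, 0.2, -1.9]
opening: 0.0384
```

```bash
python3 rel.py; python3 snap.py w8; python3 -c "
from h import *
w=cv2.imread('pics/raw_w8.png')[30:100,210:350];s=read_camera('scene')[:,:,::-1]
s=np.vstack([cv2.resize(s,None,fx=1.25,fy=1.25)[:480:,:]])
cv2.imwrite('pics/c8.png',np.vstack([cv2.resize(w,(700,350),interpolation=cv2.INTER_CUBIC)[:120+120],s[60:420,:700]]))
print(observe()['t'],np.abs(observe()['qvel']).max())"
```

```text
t 11.7167 tip in slot frame mm [100.2  -0.6   0.2] yaw 117.20937507994397 pitch 0.0003661874106573589 F slot [ 0.  -0.5 -1.9] M [-0.04 -0.03 -0.02] z 0.19491808488074785 open 0.03844615675062846
[0.47709948 0.15328101 0.19491808] [ 0.44290699  0.24541573 -1.89245377] slot at [[393.61374064  81.02457858]]
11.8167 0.10857724238112418
```

View pics/c8.png

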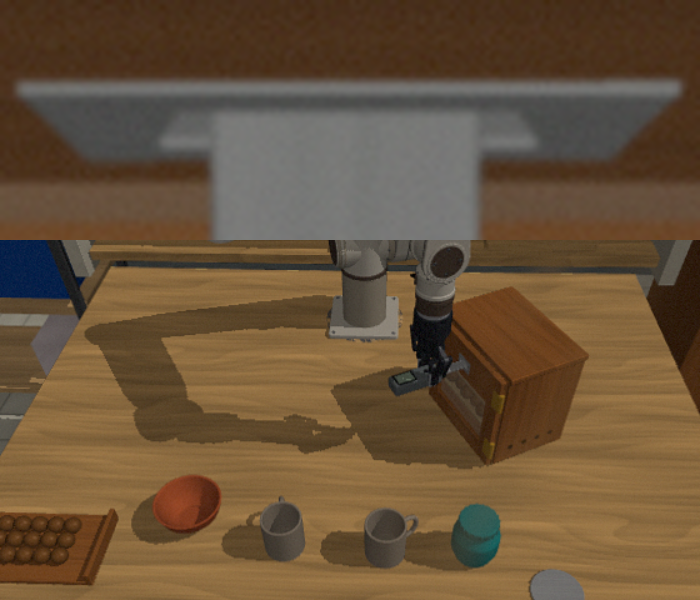

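The blade is now centred (columns 213–480, rim 18–681). The only force is the meter's weight, the door is shut and the bystanders have not moved. I'm handing in.

```bash
python3 -c "
from bench import *
print(finish_job())"
```

```text
the job is handed in; nothing more can be done
None
```

The meter is held motionless in the slot with about 100 mm of its 150 mm blade inside. That is two thirds of the blade, with the 45 mm sensor end wholly through the door. I handed the job in at about 11.8 s.

- **Grip:** I gripped the grey handle near the centre of mass at 80 N. The blade sat the same in the wrist view part-way in as at pick-up, so it had not slipped.
- **Insertion:** the blade went straight in along the slot. I read no push-back above noise, about 0.5 N, at any stop.
- **Final state:** the only clear force is the meter's weight, about 1.9 N. The last close-up shows the blade centred across the slot within about 0.5 mm, and joint speeds are near zero.
- **Scene:** the last picture shows the door shut and the bowl, mugs and jar where they were.

**Checks that disagreed:**
- **Outside the door:** the overview cameras put the tip 2.1 mm sideways and 1.0 mm below the slot's centre, while my wrist-camera estimate gave 0.2 and 0.4 mm. That gap is within their pixel noise, and the clean entry bore out the wrist estimate.
- **At full depth:** the close-up showed the blade about 1 mm off centre sideways, so I shifted it 0.8 mm.
- **Before the grasp:** one picture was taken before the arm had settled, which put the gripper 4.6 mm off. I corrected that before closing.

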